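# Seat the proud locating pin

## Task

One of the three brass locating pins in the jig plate has been left standing proud. Gently press it fully home from above with a fingertip, so that its head sits down on the plate like the other two, then take the hand away. Do not pull the pin up, and leave the other two pins, the toggle clamp, the workpiece, the drill bush and the chuck key untouched.

Things in the scene. Friction and masses are not known exactly. Their poses are not given: they have to be found in the camera images.
- jig_plate: Fixed steel plate on the bench, 180 mm along its x, 310 mm along its y (-150 to +160 mm), 20 mm thick, turned up to 0.3 rad. Origin on its underside, z up. The pins stand at, in any order, (60, -90), (60, -10) and (-20, -120) mm along its x and y, each in a dark 26 mm liner ring level with the top. The toggle clamp is bolted on at (5, 100) mm.
- pin_proud: Brass locating pin: round head 18 mm across, 12 mm tall, flat top, on a 10 mm stem in a hole of the plate. Origin at the centre of the head's underside, z up. The one to press: underside 12 to 15 mm above the plate's top, stem showing. Slides straight down against about 4 N of friction, does not spring back, stops dead when the underside meets the plate. Can be pulled up: do not. Over 30 N is too hard.
- pin_home1: Brass locating pin: round head 18 mm across, 12 mm tall, flat top, on a 10 mm stem in a hole of the plate. Origin at the centre of the head's underside, z up. Already fully home: its head sits on the plate. Leave it alone.
- pin_home2: Brass locating pin: round head 18 mm across, 12 mm tall, flat top, on a 10 mm stem in a hole of the plate. Origin at the centre of the head's underside, z up. Already fully home: its head sits on the plate. Leave it alone.
- clamp: Steel toggle clamp on the plate's +y end, base 50 x 70 mm, cheeks 38 mm tall. Origin at the centre of its underside, on the plate's top; axes as the plate's. It carries the lifted arm, which reaches up to 175 mm above the bench, and a black handle leaning out to the +y side. Leave it alone.
- clamp_tip (a point): Centre of the end face of the red rubber tip (18 mm diameter) on the clamp's arm, 103 mm from the arm's hinge; the arm is lifted and stays there by friction.
- workpiece: Loose square aluminium workpiece, 90 x 90 x 12 mm, lying on the bench on the robot's side of the plate. Origin at the centre of its underside. Leave it alone.
- chuck_key: Loose steel drill chuck key lying on the bench beside the plate's -y end: body about 90 mm long along its x, cross bar 90 mm long along its y, up to 16 mm high. Origin on the bench under the body's middle. Leave it alone.
- drill_bush: Loose dark steel drill bush (a ring), 26 mm outer and 12 mm inner diameter, 20 mm tall, standing on the plate's top. Origin at the centre of its underside. Leave it alone.
Mind the look-alikes: they are no part of the job. Leave any turquoise look-alike of the part that bears pin_home2 alone. Leave any green look-alike of the part that bears pin_proud alone.

How it is judged (in metres and radians):
On the way:
1. the fingertips press on the proud pin (contact force between the fingers and pin_proud above 0.5 N), for 0.04 s.
At the end, for the whole second after the job is handed in: The pressed pin is at rest with its head within 1.5 mm of the plate, the other two pins still home within 1.5 mm, the workpiece, chuck key, drill bush and clamp tip within 5 mm of where they began (z of each of pin_proud, pin_home1, pin_home2 in the frame of jig_plate below 0.0215 m and linear speed of pin_proud below 0.01 m/s and not (distance of workpiece from where it was at the start of the episode above 0.005 m) and not (distance of chuck_key from where it was at the start of the episode above 0.005 m) and not (distance of drill_bush from where it was at the start of the episode above 0.005 m) and not (distance of clamp_tip from where it was at the start of the episode above 0.005 m)); the robot touches nothing.
It fails at once if the proud pin is pulled up out of the plate (head's underside more than 17.5 mm above the plate) (z of pin_proud in the frame of jig_plate above 0.0375 m).
It fails at once if the pin is pressed too hard (over 30 N) (contact force between any of the fingers, the arm and pin_proud above 30 N).
It fails at once if one of the other two pins is touched (over 1 N) or raised 1.5 mm (contact force between any of the fingers, the arm and pin_home1 above 1 N or contact force between any of the fingers, the arm and pin_home2 above 1 N or z of any of pin_home1, pin_home2 in the frame of jig_plate above 0.0215 m).
It fails at once if the toggle clamp is touched (over 1 N) or its arm moved 5 mm (contact force between any of the fingers, the arm and clamp above 1 N or distance of clamp_tip from where it was at the start of the episode above 0.005 m).
It fails at once if the workpiece, drill bush or chuck key is touched (over 1 N) or moved 5 mm ((contact force between any of the fingers, the arm and workpiece above 1 N or distance of workpiece from where it was at the start of the episode above 0.005 m) or (contact force between any of the fingers, the arm and drill_bush above 1 N or distance of drill_bush from where it was at the start of the episode above 0.005 m) or (contact force between any of the fingers, the arm and chuck_key above 1 N or distance of chuck_key from where it was at the start of the episode above 0.005 m)).
It also fails if it takes over 35 s, if anything falls off the work surface, if the arm or the gripper's body presses on something with over 40 N, if the wrist force passes 120 N, or if a joint passes its speed limit or range.

## Robot

A 7-joint arm with a two-finger parallel gripper is mounted at the origin on the work surface. World frame = base frame: x ahead of the robot, y to its left, z up, the work surface at z = 0. Lengths are in mm, angles in rad, forces in N, time in s.
With the tool pointing down it reaches from about 400 to 875 mm from the base axis. Payload 4.4 kg.
Tool frame: the origin (TCP) lies at the very end of the fingers, on their centre line; the grasp point (between the pads) lies behind it (ctrl.hold_point_z is the z of the grasp point in the tool frame, in mm); z points along the fingers, y is the direction in which the jaws open and shut (so a half turn about z gives the same grasp; the last joint's range is limited). The gripper opens to 85 mm and grips with 20 to 120 N. Pads are 22 mm wide; open, the fingers measure 114 mm over their backs; the gripper's body (76 mm by 85 mm) begins 54 mm behind the grasp point. The pads swing forward as they close: fully open they stand 13 mm farther back than shut.
Start: joints at [1.057, 0.628, 0.038, 1.517, -0.027, 0.996, -0.02], TCP at [281.468, -585.913, 231.313] pointing down, gripper open.
Joint ranges: [-3.06, 3.06], [-0.37, 2.12], [-1.25, 1.32], [0.18, 2.47], [-1.1, 4.24], [0.23, 1.98], [-2.94, 2.94]. Speed limits (rad/s): [2.57, 2.57, 3.14, 3.14, 3.14, 3.14, 3.14].

## Interface

Orientations are given as [roll, pitch, yaw] about the fixed x, y, z axes, in that order (R = Rz(yaw) Ry(pitch) Rx(roll)).
In Python, from cell import ctrl, vision gives the robot as it stands.
- The arm moves only by the shell command python3 -m crank 'ROWS' [OPENING]. ROWS is JSON, a list of rows, each an object of numbers: "x", "y", "z": the shift along the tool's x, y, z in cm; "spin": the turn about the tool's z in rad. A call has 1 to 5 rows; each row shifts and turns the commanded pose from where the row before left it, along the tool's axes as they then stand; what a row does not reach is not made up. A row lasts 1/10 s, in which the tool goes at most 50 mm and 8.59 degrees, less where a joint would pass 70% of its speed; a pose out of reach is approached as far as the arm can. A call is refused whole if a number of a shift passes 5 or a number of a turn 0.15, either way. A call with a gripper value outside its range is refused whole. OPENING is the opening in per cent of the stroke, from 0 (shut) to 100 (fully open), set as the call begins (- or left out, the last holds). The fingers move at their own pace and stop on an object; the grip force is fixed at half the most. Time passes only in rows, so rows that do not move let the fingers close. It gives the time, the measured TCP pose, the force and the opening at its end, in the units of the state.
- ctrl.read_state(): the state, without advancing time (a new reading comes with each control period).
- vision.get_image(name): name is "side" or "top" or "wrist"; returns the picture (480x640x3 uint8, blue, green, red); there is no depth.
- vision.calibration(name): a dict with "vfov" (degrees; the focal length in pixels is half the picture's height over the tangent of half this angle, whatever the lens; pixels are square), "cx", "cy" (the principal point, pixels), "distortion" ([k1, k2, p1, p2, k3] as OpenCV has them; the pictures are not rectified), "eye" and "rotation" of the camera in the world. Camera axes: x right, y up, looking along -z (the intrinsics and any distortion apply to the point x, -y, -z); pixel columns grow to the right and rows downward; lengths in mm; the calibration is good to about 2 mm. A picture is of the moment at which its call begins: read the wrist's pose just before it. calibration takes no time and is no camera call; for the wrist camera it gives the pose at the moment of the call.
- ctrl.finish_job(): hands the job in, once; it reports no verdict.
Trained networks look in the newest picture that a camera, given by its name, has taken for a name from the list of things; names that differ only in an ending like _2 or _b are one class to them, and where a whole thing is asked for, a point or a joint stands for the part that bears it (a point fixed in the world has none). Each returns a list of dicts, best first, with "score" (0 to 1); they miss things now and then, are a little off and sometimes report something else, mostly with a low value. They report only what shows in the picture. A call takes as long as a camera call. They do not tell look-alikes from the thing itself.
- vision.boxes_of(name, camera): "extent" ([left, top, right, bottom] in pixels, round what is visible of it).
- vision.regions_of(name, camera): "mask" (480x640 bool, what is visible of it) and "extent" ([left, top, right, bottom] in pixels, round what is visible of it).
- vision.place_of(name, camera): "point" ([column, row] in pixels: a listed point, or the origin of a listed thing).
The state is a dict: "clock": time; "qpos": joint angles; "qd": joint speeds; "tau": joint torques, N m; "eef_pos": TCP position; "tool_rot": TCP orientation; "force": force on the tool from outside, world axes, zero at the start; "torque": the same for the moment, N m; "width": finger opening in mm.
Only numpy, scipy, OpenCV 4.12 (cv2) and the standard library are available. Lean on these libraries where they do the work, as an engineer would, in place of code of your own. Each camera call takes 0.05 s, during which the arm holds its last target.

## Working session

There is one attempt and no reset: what is moved stays moved. The work goes in short steps, Python scripts to look and compute and a shell command to move; the robot and the scene stay as the last step left them, time stands still between calls to the robot, and variables do not carry over. Pictures are saved under pics/ and viewed, and the job is handed in when it is done.

```bash
mkdir -p pics; ls; cat > h.py <<'E'
import numpy as np, cv2
from cell import ctrl, vision
def cam(n):
    c=vision.calibration(n); f=240/np.tan(np.radians(c["vfov"])/2)
    return c,np.array([[f,0,c["cx"]],[0,f,c["cy"]],[0,0,1.]])
def ray(n,px,c=None,K=None):
    if c is None: c,K=cam(n)
    u=cv2.undistortPoints(np.array([[px]],float),K,np.array(c["distortion"],float))[0,0]
    R=np.array(c["rotation"],float)
    d=R@np.array([u[0],-u[1],-1.]); return np.array(c["eye"],float),d/np.linalg.norm(d)
def atz(n,px,z):
    o,d=ray(n,px); return o+d*(z-o[2])/d[2]
def tri(rays):
    A=np.zeros((3,3));b=np.zeros(3)
    for o,d in rays:
        P=np.eye(3)-np.outer(d,d);A+=P;b+=P@o
    x=np.linalg.solve(A,b)
    return x,[np.linalg.norm((np.eye(3)-np.outer(d,d))@(x-o)) for o,d in rays]
def proj(n,p):
    c,K=cam(n);R=np.array(c["rotation"]);q=R.T@(np.array(p,float)-np.array(c["eye"]))
    q=np.array([q[0],-q[1],-q[2]])
    return cv2.projectPoints(q[None],np.zeros(3),np.zeros(3),K,np.array(c["distortion"],float))[0][0,0]
E
python3 - <<'E'
from h import *
print(ctrl.read_state())
for n in ["side","top","wrist"]:
    cv2.imwrite(f"pics/{n}0.png",vision.get_image(n)); print(n,vision.calibration(n))
    if n!="wrist":
        for t in ["pin_proud","jig_plate","clamp","drill_bush"]:
            print(t,[(np.round(r["score"],2),np.round(r["point"])) for r in vision.place_of(t,n)])
E
```

```text
pics
{'clock': 0.0, 'qpos': array([ 1.05720051,  0.62932615,  0.03846294,  1.51837085, -0.02701233,
        0.99631607, -0.0199987 ]), 'qd': array([-0.00084803,  0.00126744,  0.00179734, -0.00086015, -0.00104071,
       -0.00029625, -0.00115621]), 'tau': array([-8.04729552e-05, -5.63405836e+01,  1.22631390e+00, -1.93440539e+01,
        1.10507780e-02,  1.05073774e-02, -2.42772347e-05]), 'eef_pos': array([ 281.18185197, -585.33498989,  230.4015151 ]), 'tool_rot': array([-3.13969097e+00,  2.62779741e-05,  4.47773381e-01]), 'force': array([ 0.16024084,  0.35070181, -0.4664551 ]), 'torque': array([-0.03842159, -0.01215607, -0.00150094]), 'width': 85.59440326288394}
side {'vfov': 54.86220859359786, 'cx': 311.67932960923224, 'cy': 239.4804970583807, 'distortion': array([-0.11989646,  0.        ,  0.        ,  0.        ,  0.        ]), 'eye': array([ 176.40207056, -451.16133185,  572.30625125]), 'rotation': array([ 0.82303875, -0.01784056, -0.63695595])}
pin_proud [(np.float64(0.64), array([346., 193.])), (np.float64(0.63), array([320., 269.])), (np.float64(0.55), array([314., 209.]))]
jig
[... 322 characters left out ...]
array([440.7048396 , -20.14325595, 879.61351401]), 'rotation': array([ 0.09311329,  0.02623826, -1.5871556 ])}
pin_proud [(np.float64(0.7), array([246., 198.])), (np.float64(0.56), array([241., 142.])), (np.float64(0.37), array([247., 245.]))]
jig_plate [(np.float64(0.64), array([249., 241.]))]
clamp [(np.float64(0.69), array([176., 243.]))]
drill_bush [(np.float64(0.66), array([275., 269.]))]
wrist {'vfov': 70.1026458288592, 'cx': 324.5750137857454, 'cy': 235.2524615050145, 'distortion': array([-0.03250229,  0.        ,  0.        ,  0.        ,  0.        ]), 'eye': array([ 354.05690537, -552.05713113,  374.44150221]), 'rotation': array([-3.17737090e-01,  1.43228097e-04, -1.12285953e+00])}
```

```bash
python3 - <<'E'
s=open('h.py').read()
s=s.replace('R=np.array(c["rotation"],float)','R=Rot(c["rotation"])').replace('R=np.array(c["rotation"])','R=Rot(c["rotation"])').replace('from cell','from scipy.spatial.transform import Rotation\ndef Rot(r): return Rotation.from_euler("xyz",r).as_matrix()\nfrom cell')
open('h.py','w').write(s)
E
```

```text
(no output)
```

View pics/side0.png

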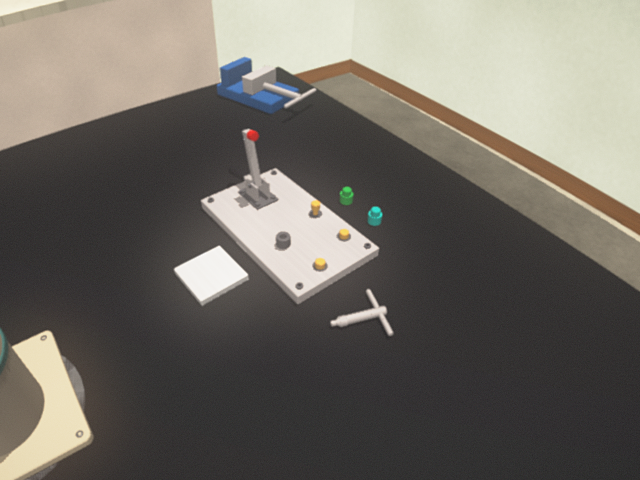

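View pics/top0.png

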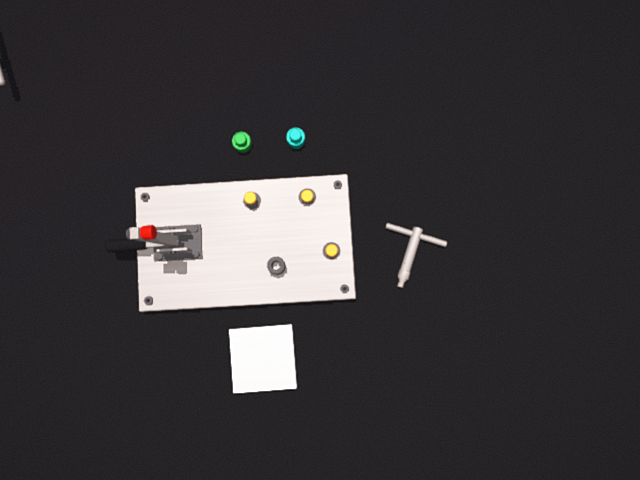

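Side view: the pin at about (315,208) shows its stem. The pins at (344,235) and (320,264) sit flat. In the top view the proud pin is at (251,199), the one nearest the clamp. The clamp's red tip is at (252,135) in the side view. The green and turquoise look-alikes lie beyond the plate.

```bash
python3 - <<'E'
from h import *
def yel(img):
    h=cv2.cvtColor(img,cv2.COLOR_BGR2HSV); m=cv2.inRange(h,(15,140,100),(35,255,255))
    n,l,s,c=cv2.connectedComponentsWithStats(m); return [(s[i,:],c[i]) for i in range(1,n) if s[i,4]>20]
for n in ["side","top"]:
    for s,c in yel(cv2.imread(f"pics/{n}0.png")): print(n,s,c.round(1),atz(n,c,32).round(1),atz(n,c,45).round(1))
# head top centres, guess: side
P,e=tri([ray("side",(315,204.5)),ray("top",(250.5,198.5))]);print("proud",P,e)
# plate corners top (z=20)
for c in [(136,188),(347,176),(355,298),(140,310)]: print(atz("top",c,20).round(1))
# plate screws
print("tip",tri([ray("side",(252.5,135.5)),ray("top",(148,232))]))
print("bush",atz("top",(276.5,266.5),40), "wp",atz("top",(263,359),12))
for n in ["side","top"]:
  i=cv2.imread(f"pics/{n}0.png"); x,y=(270,180) if n=="side" else (220,170)
  cv2.imwrite(f"pics/{n}0z.png",cv2.resize(i[y:y+100,x:x+130],None,fx=6,fy=6,interpolation=cv2.INTER_CUBIC))
E
```

```text
side [312 201   8  13  57] [315.4 205.3] [592.3  83.1  32. ] [582.3  70.2  45. ]
side [340 230   8   9  55] [343.7 233.3] [585.8  -8.2  32. ] [575.9 -18.8  45. ]
side [316 259   9   9  54] [319.9 262.2] [509.1 -40.2  32. ] [501.1 -50.1  45. ]
top [301 190  12  13 126] [306.7 195.9] [592.   -2.9  32. ] [589.7  -3.2  45. ]
top [244 192  13  13 124] [250.2 198. ] [590.5  77.8  32. ] [588.2  76.3  45. ]
top [326 244  12  13 123] [331.3 250.2] [513.6 -36.4  32. ] [512.5 -36.1  45. ]
proud [587.65630064  76.91150627  40.09567047] [np.float64(0.9173742539613979), np.float64(0.9173742539614002)]
[610.9 245.7  20. ]
[622.  -61.5  20. ]
[446.  -68.8  20. ]
[434.  238.2  20. ]
tip (array([529.6494118 , 190.35019688, 150.2899569 ]), [np.float64(0.46507907564984247), np.float64(0.4650790756497513)])
bush [491.49862272  40.75042727  40.        ] wp [361.63209978  63.6036827   12.        ]
```

```bash
python3 -c "from cell import ctrl;print(ctrl.hold_point_z)"; python3 -m crank '[{"x":3.6,"y":-3},{"x":3.6,"y":-3},{"x":3.6,"y":-3},{"x":3.6,"y":-3},{"x":3.6,"y":-3}]' 0; python3 -m crank '[{"x":3.6,"y":-3},{"x":3.6,"y":-3},{"x":3.6,"y":-3},{"x":3.6,"y":-3},{"x":3.6,"y":-3}]'
```

```text
-18.700000000000003invalid input at $[0]: expected keys x, y, z, spin
invalid input at $[0]: expected keys x, y, z, spin
```

```bash
python3 -m crank '[{"x":3.6,"y":-3,"z":0,"spin":0},{"x":3.6,"y":-3,"z":0,"spin":0},{"x":3.6,"y":-3,"z":0,"spin":0},{"x":3.6,"y":-3,"z":0,"spin":0},{"x":3.6,"y":-3,"z":0,"spin":0}]' 0; python3 -m crank '[{"x":3.6,"y":-3,"z":0,"spin":0},{"x":3.6,"y":-3,"z":0,"spin":0},{"x":3.6,"y":-3,"z":0,"spin":0},{"x":3.6,"y":-3,"z":0,"spin":0},{"x":3.6,"y":-3,"z":0,"spin":0}]'
```

```text
clock: 1.05
eef_pos: [379.4, -371.1, 231.6]
tool_rot: [3.141, -0.0, 0.448]
force: [0.6, 0.5, -0.3]
width: 12.1
clock: 1.55
eef_pos: [476.8, -157.9, 231.7]
tool_rot: [3.141, -0.001, 0.448]
force: [1.7, -0.2, 0.2]
width: 0.1
```

```bash
python3 -m crank '[{"x":3.5,"y":-3,"z":0,"spin":0},{"x":3.5,"y":-3,"z":0,"spin":0},{"x":3.5,"y":-3,"z":0,"spin":0},{"x":0,"y":0,"z":0,"spin":0},{"x":0,"y":0,"z":0,"spin":0}]' 
cat > look.py <<'E'
from h import *
import sys,json
t=sys.argv[1]
s=ctrl.read_state();c,K=cam("wrist");i=vision.get_image("wrist");cv2.imwrite(f"pics/w{t}.png",i)
print(s["clock"],s["eef_pos"].round(1),s["tool_rot"].round(4),s["force"].round(2),"F")
h=cv2.cvtColor(i,cv2.COLOR_BGR2HSV); m=cv2.inRange(h,(15,140,100),(35,255,255))
n,l,st,ce=cv2.connectedComponentsWithStats(m)
for k in range(1,n):
    if st[k,4]>60:
        z=[(o+d*(zz-o[2])/d[2]).round(1)[:2] for zz in (32,45) for o,d in [ray("w",ce[k],c,K)]]
        print(st[k],ce[k].round(1),z)
json.dump({"eye":list(c["eye"]),"rotation":list(c["rotation"]),"distortion":list(c["distortion"]),"K":K.tolist()},open(f"cal{t}.json","w"))
E
python3 look.py 1
```

```text
clock: 2.05
eef_pos: [532.0, -31.8, 231.3]
tool_rot: [3.142, 0.0, 0.451]
force: [-0.7, 0.0, 0.5]
width: 0.2
2.05 [532.  -31.8 231.3] [3.1416 0.     0.451 ] [-0.74  0.04  0.46] F
[234  92  20  21 321] [243.7 101.8] [array([588.8,  79.2]), array([589.3,  76.2])]
[315 128  19  19 273] [324.1 137.1] [array([592.6,  -2.9]), array([593.1,  -2.7])]
[312 212  17  19 246] [320.1 221.1] [array([515. , -35.8]), array([518.4, -34.4])]
[610 403  30  53 838] [627.8 434.1] [array([ 426.2, -545.5]), array([ 433. , -524.7])]
```

View pics/w1.png

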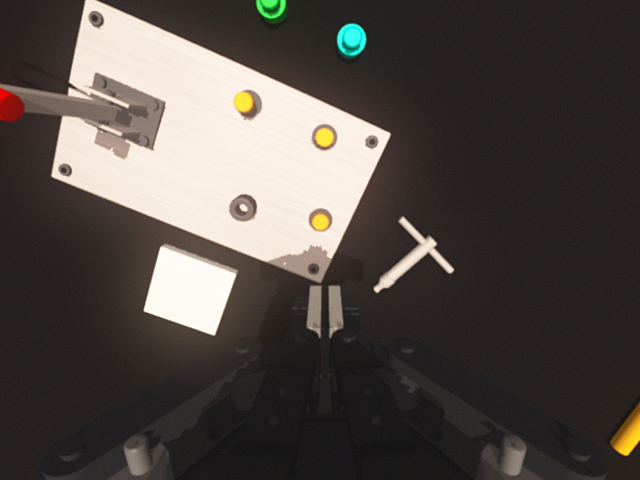

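Wrist view: the proud head is at (244,102), with its stem shadowed to the right. The home pins are at (324,137) and (320,221), the bush at (243,208), and the clamp at upper left. The position agrees with the top view at (589,76), z≈45.

```bash
python3 -m crank '[{"x":3.3,"y":-2.4,"z":0,"spin":0},{"x":3.3,"y":-2.4,"z":0,"spin":0},{"x":3.2,"y":-2.4,"z":3,"spin":0},{"x":0,"y":0,"z":4,"spin":0},{"x":0,"y":0,"z":0,"spin":0}]' 
python3 -m crank '[{"x":0,"y":0,"z":0,"spin":0}]'
python3 look.py 2; python3 - <<'E'
from h import *
import json
def L(t,px):
    c=json.load(open(f"cal{t}.json")); return ray("w",px,c,np.array(c["K"]))
print(tri([L(1,(243.7,101.8)),ray("top",(250.2,198))]))
E
```

```text
clock: 2.6
eef_pos: [585.0, 72.6, 156.7]
tool_rot: [-3.139, 0.011, 0.447]
force: [-0.9, -1.3, 0.1]
width: -0.0
clock: 2.7
eef_pos: [588.4, 71.4, 161.4]
tool_rot: [3.141, 0.002, 0.444]
force: [0.8, -0.6, 0.9]
width: 0.1
2.7 [588.4  71.4 161.4] [3.1407e+00 2.5000e-03 4.4440e-01] [ 0.77 -0.6   0.91] F
[307 212  22  23 408] [317.4 223.1] [array([586.9,  76.2]), array([590.4,  77.6])]
[393 242  21  23 367] [402.5 253.1] [array([594. ,  -0.8]), array([597.2,   4.2])]
[383 326  19  20 237] [390.7 334.4] [array([518.5, -31.2]), array([525.3, -24.7])]
(array([589.0727626 ,  76.89879312,  41.07190802]), [np.float64(0.20463280716289092), np.float64(0.20463280716290075)])
```

View pics/w2.png

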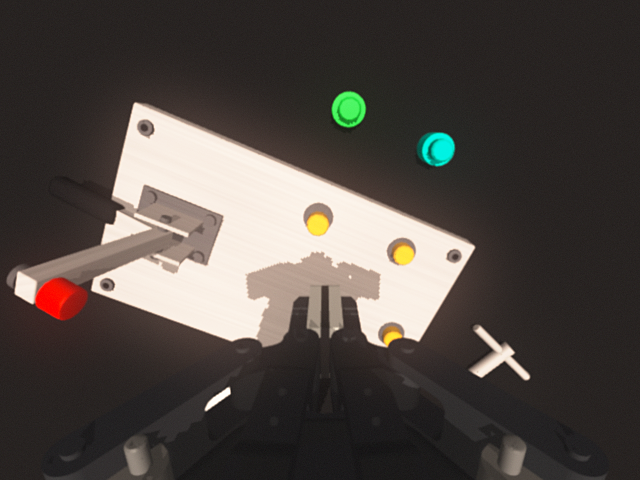

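```bash
python3 -m crank '[{"x":0.3,"y":-0.4,"z":2,"spin":0},{"x":0,"y":0,"z":3,"spin":0},{"x":0,"y":0,"z":2.5,"spin":0},{"x":0,"y":0,"z":1,"spin":0},{"x":0,"y":0,"z":0,"spin":0}]' 
python3 -m crank '[{"x":0,"y":0,"z":0,"spin":0},{"x":0,"y":0,"z":0,"spin":0}]'
python3 look.py 3; python3 - <<'E'
from h import *
i=vision.get_image("side");s=ctrl.read_state();p=proj("side",s["eef_pos"]);print(p,s["eef_pos"])
a=cv2.resize(i[150:280,250:390],None,fx=4,fy=4,interpolation=cv2.INTER_CUBIC);
w=cv2.imread("pics/w3.png")[230:420,240:420]
cv2.imwrite("pics/s3.png",a);cv2.imwrite("pics/w3z.png",cv2.resize(w,None,fx=3,fy=3))
E
```

```text
clock: 3.25
eef_pos: [590.1, 77.9, 76.9]
tool_rot: [3.141, 0.0, 0.446]
force: [1.7, 0.8, -0.7]
width: 0.3
clock: 3.45
eef_pos: [591.3, 79.1, 78.2]
tool_rot: [3.141, -0.003, 0.447]
force: [0.5, 0.5, 0.7]
width: -0.2
3.45 [591.3  79.1  78.2] [ 3.1406e+00 -3.1000e-03  4.4720e-01] [0.49 0.54 0.74] F
[309 255  31  31 767] [324.5 271.5] [array([587.1,  76.1]), array([592.4,  78.6])]
[423 294  31  31 716] [438.  309.1] [array([5.947e+02, 3.000e-01]), array([599.4,   8.1])]
[316.617469   186.79756573] [590.81112149  79.2195264   77.68653333]
```

View pics/s3.png

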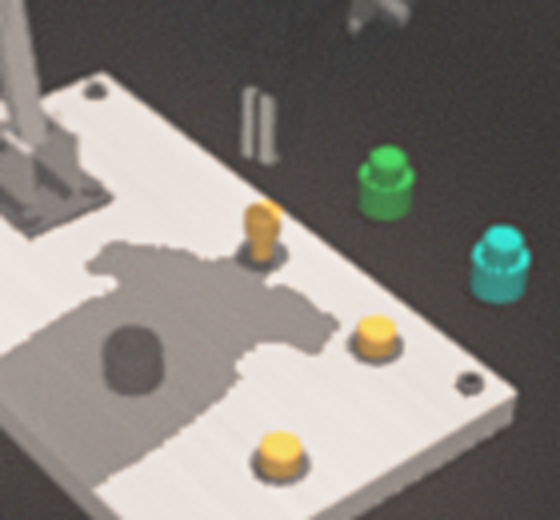

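View pics/w3z.png

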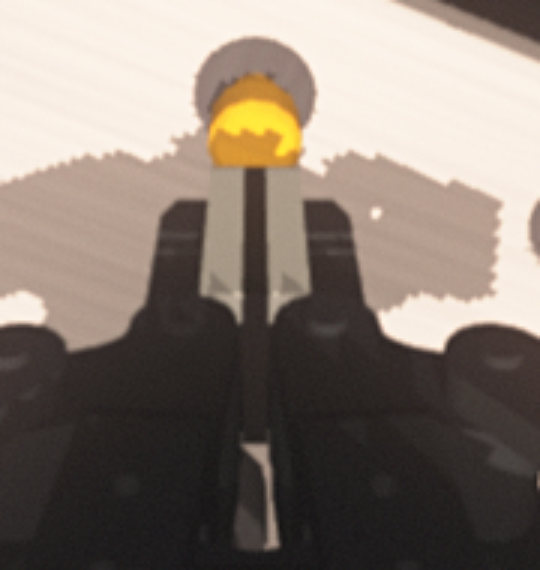

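Wrist view: the shut fingertips are centred sideways on the yellow head. Side view: the tip is directly above the head, with about 30 mm to go. Next is a careful descent.

```bash
python3 -m crank '[{"x":-0.1,"y":0,"z":1,"spin":0},{"x":0,"y":0,"z":0.8,"spin":0},{"x":0,"y":0,"z":0.6,"spin":0},{"x":0,"y":0,"z":0.2,"spin":0},{"x":0,"y":0,"z":0,"spin":0}]' 
python3 -m crank '[{"x":0,"y":0,"z":0.2,"spin":0},{"x":0,"y":0,"z":0.2,"spin":0},{"x":0,"y":0,"z":0,"spin":0}]'
```

```text
clock: 4.05
eef_pos: [588.6, 78.8, 49.6]
tool_rot: [-3.141, 0.001, 0.448]
force: [0.4, -0.5, 0.0]
width: 0.0
clock: 4.35
eef_pos: [589.1, 78.8, 46.3]
tool_rot: [3.142, -0.0, 0.448]
force: [-0.5, 0.9, -0.4]
width: 0.1
```

```bash
python3 -m crank '[{"x":0,"y":0,"z":0.1,"spin":0},{"x":0,"y":0,"z":0.1,"spin":0},{"x":0,"y":0,"z":0,"spin":0}]' 
python3 -m crank '[{"x":0,"y":0,"z":0.1,"spin":0},{"x":0,"y":0,"z":0.1,"spin":0},{"x":0,"y":0,"z":0,"spin":0}]'
```

```text
clock: 4.65
eef_pos: [589.2, 78.8, 44.6]
tool_rot: [3.141, -0.0, 0.448]
force: [-1.2, 0.7, 3.5]
width: -0.1
clock: 4.95
eef_pos: [589.2, 78.8, 42.3]
tool_rot: [3.141, -0.0, 0.448]
force: [0.2, 0.9, 2.7]
width: 0.2
```

Contact at about 3–4 N, and the pin is sliding.

```bash
for k in 1; do python3 -m crank '[{"x":0,"y":0,"z":0.1,"spin":0},{"x":0,"y":0,"z":0.1,"spin":0},{"x":0,"y":0,"z":0.1,"spin":0},{"x":0,"y":0,"z":0.1,"spin":0},{"x":0,"y":0,"z":0,"spin":0}]'; done
python3 -m crank '[{"x":0,"y":0,"z":0.1,"spin":0},{"x":0,"y":0,"z":0.1,"spin":0},{"x":0,"y":0,"z":0,"spin":0}]'
```

```text
clock: 5.45
eef_pos: [589.2, 78.8, 38.2]
tool_rot: [3.142, -0.0, 0.448]
force: [0.6, -0.3, 2.6]
width: -0.0
clock: 5.75
eef_pos: [589.2, 78.8, 36.2]
tool_rot: [3.142, -0.0, 0.448]
force: [0.1, 0.3, 2.5]
width: -0.1
```

```bash
python3 -m crank '[{"x":0,"y":0,"z":0.1,"spin":0},{"x":0,"y":0,"z":0,"spin":0}]'; python3 -m crank '[{"x":0,"y":0,"z":0.1,"spin":0},{"x":0,"y":0,"z":0,"spin":0}]'
```

```text
clock: 5.95
eef_pos: [589.2, 78.7, 35.2]
tool_rot: [3.141, -0.0, 0.448]
force: [0.7, 0.5, 2.8]
width: 0.1
clock: 6.15
eef_pos: [589.2, 78.8, 34.3]
tool_rot: [3.142, -0.0, 0.448]
force: [1.0, -0.7, 2.1]
width: 0.1
```

```bash
python3 -m crank '[{"x":0,"y":0,"z":0.1,"spin":0},{"x":0,"y":0,"z":0,"spin":0}]'; python3 -m crank '[{"x":0,"y":0,"z":0.05,"spin":0},{"x":0,"y":0,"z":0,"spin":0}]'
```

```text
clock: 6.35
eef_pos: [589.1, 78.8, 33.2]
tool_rot: [3.142, -0.0, 0.448]
force: [1.7, -0.5, 1.9]
width: 0.1
clock: 6.55
eef_pos: [589.2, 78.8, 32.8]
tool_rot: [3.141, -0.0, 0.448]
force: [0.9, 0.0, 2.6]
width: -0.2
```

```bash
python3 -m crank '[{"x":0,"y":0,"z":0.05,"spin":0},{"x":0,"y":0,"z":0,"spin":0}]'; python3 -c "
from cell import ctrl
s=ctrl.read_state();print(s['eef_pos'],s['force'])"
```

```text
clock: 6.75
eef_pos: [589.1, 78.8, 32.3]
tool_rot: [3.142, -0.0, 0.448]
force: [1.3, 0.1, 2.8]
width: -0.3
[589.13445114  78.79514826  32.33169325] [1.28980214 0.09688333 2.81725397]
```

```bash
python3 -m crank '[{"x":0,"y":0,"z":0.03,"spin":0},{"x":0,"y":0,"z":0,"spin":0}]'
```

```text
clock: 6.95
eef_pos: [589.1, 78.8, 32.1]
tool_rot: [3.142, -0.0, 0.448]
force: [1.4, -0.9, 4.3]
width: 0.1
```

```bash
python3 -m crank '[{"x":0,"y":0,"z":0.03,"spin":0},{"x":0,"y":0,"z":0,"spin":0}]'
```

```text
clock: 7.15
eef_pos: [589.2, 78.8, 32.1]
tool_rot: [3.141, -0.0, 0.448]
force: [0.2, -0.8, 6.5]
width: 0.1
```

```bash
python3 -m crank '[{"x":0,"y":0,"z":0.03,"spin":0},{"x":0,"y":0,"z":0,"spin":0}]'
```

```text
clock: 7.35
eef_pos: [589.2, 78.8, 32.1]
tool_rot: [3.141, -0.0, 0.448]
force: [-0.5, -0.3, 8.0]
width: 0.2
```

The force is climbing at a fixed z of 32.1 mm, so the pin has bottomed. I'll withdraw straight up, then back off.

```bash
python3 -m crank '[{"x":0,"y":0,"z":-0.3,"spin":0},{"x":0,"y":0,"z":-1,"spin":0},{"x":0,"y":0,"z":-3,"spin":0},{"x":0,"y":0,"z":-4,"spin":0},{"x":0,"y":0,"z":-4,"spin":0}]'; python3 -m crank '[{"x":0,"y":0,"z":-4,"spin":0},{"x":0,"y":0,"z":-3,"spin":0},{"x":-3,"y":2.4,"z":-2,"spin":0},{"x":-3,"y":2.4,"z":0,"spin":0},{"x":-3,"y":2.4,"z":0,"spin":0}]';python3 -m crank '[{"x":-2,"y":2,"z":0,"spin":0},{"x":0,"y":0,"z":0,"spin":0},{"x":0,"y":0,"z":0,"spin":0}]'
python3 look.py 4; python3 - <<'E'
from h import *
i=vision.get_image("side")
a=cv2.resize(i[150:280,250:390],None,fx=4,fy=4,interpolation=cv2.INTER_CUBIC);cv2.imwrite("pics/s4.png",a)
t=vision.get_image("top")
print(vision.place_of("clamp_tip","top")[:1])
b=cv2.imread("pics/side0.png"); 
for n,im in (("side",i),("top",t)):
    d=cv2.absdiff(im,cv2.imread(f"pics/{n}0.png")).max(2); cv2.imwrite(f"pics/d_{n}.png",np.hstack([cv2.resize(im,(400,300)),cv2.cvtColor(cv2.resize((d>40).astype(np.uint8)*255,(400,300)),cv2.COLOR_GRAY2BGR)]))
E
```

```text
clock: 7.85
eef_pos: [587.8, 78.6, 155.4]
tool_rot: [-3.141, 0.002, 0.448]
force: [0.5, -0.6, 0.1]
width: 0.4
clock: 8.35
eef_pos: [538.1, -26.1, 245.4]
tool_rot: [3.141, -0.001, 0.449]
force: [0.5, -0.3, -0.8]
width: 0.5
clock: 8.65
eef_pos: [529.1, -52.1, 244.6]
tool_rot: [-3.141, 0.0, 0.446]
force: [-0.5, -0.3, 0.3]
width: -0.1
8.65 [529.1 -52.1 244.6] [-3.1411e+00  2.0000e-04  4.4620e-01] [-0.47 -0.32  0.3 ] F
[222  82  19  20 302] [231.   91.5] [array([589.2,  76.2]), array([589.7,  72.8])]
[298 116  18  19 262] [306.6 124.7] [array([592.7,  -2.9]), array([593. ,  -3.5])]
[296 199  17  18 232] [304.4 207.8] [array([514.7, -36. ]), array([517.9, -35.4])]
[ 597  368   43   74 1353] [621.2 410.4] [array([ 443.6, -545.9]), array([ 449.4, -526.6])]
[{'point': [174.3, 242.5], 'score': 0.66}]
```

View pics/s4.png

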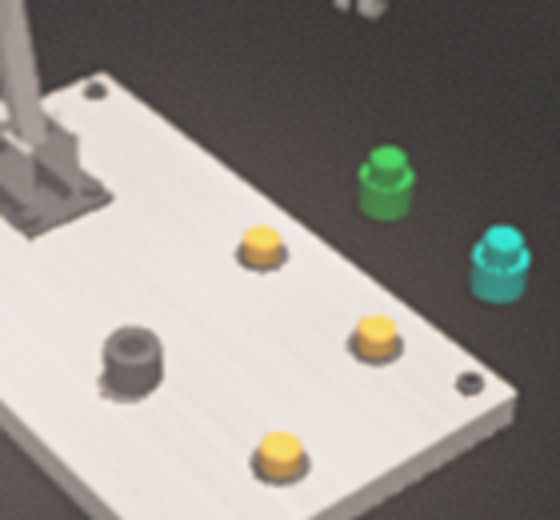

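View pics/w4.png

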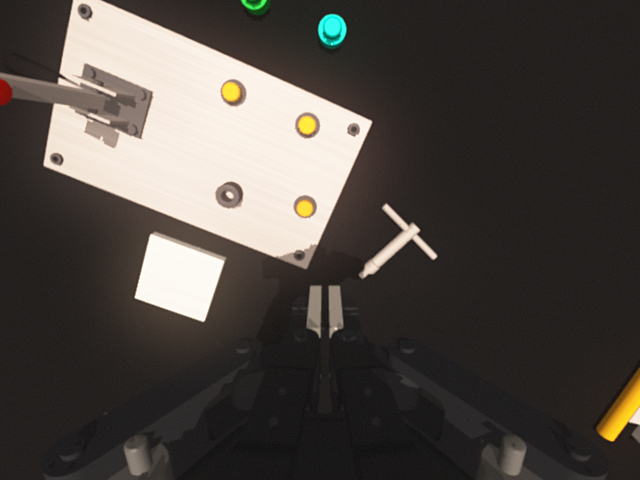

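View pics/d_side.png

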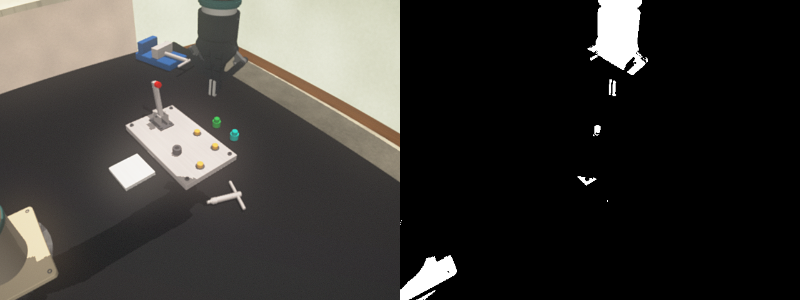

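The side crop shows the pressed head at (262,246) seated like the other two pins. The difference image shows only the robot, its shadow and the pressed pin changed. The wrist view shows the bush, workpiece, key and clamp in place, and the hand is clear.

```bash
python3 -c "
from cell import ctrl
print(ctrl.finish_job())"
```

```text
the job is handed in; nothing more can be done
None
```

I pressed the proud pin (the one nearest the clamp, at plate position (60, -10)) fully home with the shut fingertips, then took the hand away and handed the job in at about 9 s.

- **Press:** The pin slid at about 2–4 N. It stopped dead with the fingertip at z = 32.1 mm, where a seated head's top should be. The force rose to about 8 N there, the highest reading and well under the 30 N limit.
- **Last pictures:** The side view shows all three heads seated alike. Compared with the first side picture, only the pressed pin, the robot and its shadow changed. The clamp, workpiece, bush, chuck key and look-alikes show no movement. The hand is about 245 mm above the bench and clear of everything, with no contact force.
- **Disagreements:**
  - The cameras differed by a few mm on the pin's position, and the two-view heights of its top came out at 40–41 mm. Contact was at about 45 mm, so I relied on the force reading instead.
  - The network's last clamp-tip point in the top view landed on the clamp's base, so I judged the tip from the side-view comparison.
  - I saved a top-view comparison but did not look at it.

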